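Square up the pill cases and read the orange label

TASK

Push the three grey pill cases straight back until each sits flush against the back lip of the tray, in one straight row. Then take the yellow label-reading pen from its stand and, without touching the other two cases with it, hold its nose upright on the orange dot, pressed gently so that the sprung nose is about half way in and never hard; finish while still holding it there, with the row still flush. Leave the tumbler, glasses case, coin dish and brush where they are.

Things in the scene. Friction and masses are not known exactly. Their poses are not given: they have to be found in the camera images.
- tray: Dark wooden tray, fixed, 160 (x) by 290 mm (y). Origin: centre of its underside, on the table; floor 6 mm above the table. +x points away from the robot to the back lip: inner face at x = +75 mm, 12 mm above the floor; side lips 8 mm above the floor, inner faces at y = +-139 mm; no lip on the robot's side.
- case_orange_center (a point): Slim grey pill case, a flat box 86 (x) by 54 (y) by 18 mm high, about 80 g, loose on the tray, with a round orange sticker on its lid and a steel clip (24 x 18 mm, 2 mm proud) on the lid's far end. This point is its centre, 9 mm above its underside; +x points to its far end (towards the tray's back lip), give or take 9 degrees at the start, z up.
- case_orange_back (a point): Middle of the far (+x) end face of the orange-dot pill case, 43 mm from its centre. The three cases start side by side in the tray about 80 mm apart along its y, in any colour order, far ends 30 to 65 mm short of the back lip.
- case_blue_center (a point): Slim grey pill case, a flat box 86 (x) by 54 (y) by 18 mm high, about 80 g, loose on the tray, with a round blue sticker on its lid and a steel clip (24 x 18 mm, 2 mm proud) on the lid's far end. This point is its centre, 9 mm above its underside; +x points to its far end (towards the tray's back lip), give or take 9 degrees at the start, z up.
- case_blue_back (a point): Middle of the far (+x) end face of the blue-dot pill case, 43 mm from its centre. The three cases start side by side in the tray about 80 mm apart along its y, in any colour order, far ends 30 to 65 mm short of the back lip.
- case_green_center (a point): Slim grey pill case, a flat box 86 (x) by 54 (y) by 18 mm high, about 80 g, loose on the tray, with a round green sticker on its lid and a steel clip (24 x 18 mm, 2 mm proud) on the lid's far end. This point is its centre, 9 mm above its underside; +x points to its far end (towards the tray's back lip), give or take 9 degrees at the start, z up.
- case_green_back (a point): Middle of the far (+x) end face of the green-dot pill case, 43 mm from its centre. The three cases start side by side in the tray about 80 mm apart along its y, in any colour order, far ends 30 to 65 mm short of the back lip.
- dot_orange (a point): Centre of the round orange sticker, 18 mm across, on the top face of the orange-dot case: 12 mm from the case's centre towards its near (-x) end, 18 mm above its underside.
- pen_grip (a point): Yellow label-reading pen, round, 22 mm thick, 120 mm long, about 70 g, standing upright (it may lean a few degrees) in its stand, black nose down. This point is on its axis, 75 mm above the unpressed tip, 45 mm below the top; z along the pen, up. At the start it is 80 mm above the table. The 22 mm body runs from 15 to 116 mm above the tip.
- pen_tip (a point): Tip of the pen's black nose (8 mm across), which slides up into the pen when pressed.
- nose (a joint): How far the sprung nose is pushed into the pen: 0 out, 0.008 m fully in (hard stop). It starts to move at about 1.2 N and needs 0.3 N more per mm (about 3.6 N fully in).
- stand_top (a point): White stand, fixed block 70 x 70 x 45 mm; this point is the centre of its top face, 45 mm above the table, at the mouth of a round 24 mm hole 40 mm deep that holds the pen's lower part loosely.
- tumbler: Empty steel tumbler, 72 mm wide, 110 mm high; leave alone. Origin under its centre.
- glasses_case: Red glasses case, 62 (x) by 160 (y) by 38 mm; leave alone. Origin under its centre.
- coin_dish: White ceramic dish with coins, 110 mm wide, 28 mm high; leave alone. Origin under its centre.
- hair_brush: Wooden hair brush lying bristles up, 225 mm along x (head at +x 110 mm, handle to -x 114 mm), 62 mm wide, 30 mm high; leave alone. Origin on the underside.
Not all that is in view belongs to the job. What is shaped like the part that bears pen_grip but purple or red is not meant.

How it is judged:
By the outcome, as a careful person would: the job done as asked, in the order asked, and still so for the second after the job is handed in, while the arm keeps its last pose, push and grip.
It also fails if it takes over 56 s, if anything falls off the work surface, if the arm or the gripper's body presses on something with over 40 N, if the wrist force passes 120 N, or if a joint passes its speed limit or range.

ROBOT

A 6-joint arm with a two-finger parallel gripper is mounted at the origin on the work surface. World frame = base frame: x ahead of the robot, y to its left, z up, the work surface at z = 0. Lengths are in m, angles in rad, forces in N, time in s.
With the tool pointing down it reaches from about 0.325 to 0.775 m from the base axis. Payload 5.5 kg.
Tool frame: the origin (TCP) lies on the centre line of the jaws, within the pads' length; the fingertips stand 11 mm ahead of it and the grasp point (between the pads) lies 8 mm behind it; z points along the fingers, y is the line along which they close (so a half turn about z gives the same grasp; the last joint's range is limited). The gripper opens to 88 mm and grips with 3 to 60 N. Pads are 20 mm wide; open, the fingers measure 115 mm over their backs; the gripper's body (75 mm by 178 mm) begins 61 mm behind the grasp point.
Start: joints at [1.293, 0.091, 1.231, -0, 1.82, -0.057], TCP at [0.131, 0.585, 0.234] pointing down, gripper open.
Joint ranges: [-2.87, 2.87], [-0.86, 2.18], [0.17, 2.46], [-1.51, 4.65], [0.06, 2.69], [-2.65, 2.65]. Speed limits (rad/s): [2.57, 2.57, 3.01, 3.14, 3.14, 3.14].

INTERFACE

Orientations are given as a rotation vector (axis times angle).
In Python, from cell import manip gives the robot as it stands. The module is installed in compiled form; this text tells all that it offers.
- The arm moves only by the tool drive_tool, never from a script. Its argument "targets" is a list of rows, each a list of 3 entries, a list of its own where there are three numbers: the turn, a rotation vector about the tool's x, y, z in rad, then the shift along the tool's x, y, z in mm, then the opening, from 0 (shut) to 1 (fully open). In form: [[[ax, ay, az], [x, y, z], gripper], ...]. A call has exactly 5 rows; each row is the pose to reach, as a shift and turn from the pose commanded when the call began, along the tool's axes at that moment; what a row does not reach only later rows make up. A row lasts 1/10 s, in which the tool goes at most 50 mm and 8.59 degrees, less where a joint would pass 70% of its speed; a pose out of reach is approached as far as the arm can. A call with a gripper value outside its range is refused whole. The fingers move at their own pace and stop on an object; the grip force is fixed at half the most. Time passes only in rows, so rows that repeat a pose let the fingers close, or fill a call up. It gives the time, the measured TCP pose, the force, the opening and the grip force at its end, in the units of the state.
- manip.get_obs(): the state, without advancing time (a new reading comes with each control period).
- manip.snapshot(name): name is "scene" or "side" or "wrist"; returns the picture (384x512x3 uint8, red, green, blue); there is no depth.
- manip.camera_info(name): a dict with "intrinsics" (3x3 intrinsics, pixels), "dist_coeffs" ([k1, k2, p1, p2, k3] as OpenCV has them; the pictures are not rectified), "cam_to_world" (4x4, takes a point from camera to world coordinates). Camera axes: x right, y up, looking along -z (the intrinsics and any distortion apply to the point x, -y, -z); pixel columns grow to the right and rows downward; lengths in m; the calibration is good to about 2 mm. A picture is of the moment at which its call begins: read the wrist's pose just before it. camera_info takes no time and is no camera call; for the wrist camera it gives the pose at the moment of the call.
- manip.job_done(): hands the job in; it is judged then, once.
The state is a dict: "time_s": time; "joint_positions": joint angles; "dq": joint speeds; "joint_efforts": joint torques, N m; "position": TCP position; "ee_rot": TCP orientation; "force": force on the tool from outside, world axes, zero at the start; "torque": the same for the moment, N m; "finger_gap": finger opening in m; "grip_force": force on a finger pad.
Only numpy, scipy, OpenCV 4.12 (cv2) and the standard library are available. Lean on these libraries where they do the work, as an engineer would, in place of code of your own. Each camera call takes 0.05 s, during which the arm holds its last target. There are 200 camera calls.

## Working session

There is one attempt and no reset: what is moved stays moved. The work goes in short steps, Python scripts to look and compute and a tool call to move; the robot and the scene stay as the last step left them, time stands still between calls to the robot, and variables do not carry over. Pictures are saved under pics/ and viewed, at most 10 in all, crops included, and the job is handed in when it is done.

Besides the shell and the picture viewer there is one more tool, called after "Request:" as name([rows], argument=value, ...), one row to a line, values as JSON. drive_tool: Moves the arm, as the interface text tells. Its arguments: {"type":"object","properties":{"targets":{"type":"array","items":{"type":"array"}}},"required":["targets"]}

```bash
mkdir -p pics; cat > h.py <<'E'
import numpy as np, cv2
from cell import manip
from scipy.spatial.transform import Rotation as R
def ray(ci,uv):
    K=np.array(ci["intrinsics"]);d=np.array(ci["dist_coeffs"]);T=np.array(ci["cam_to_world"])
    p=cv2.undistortPoints(np.array(uv,float).reshape(-1,1,2),K,d)[:,0]
    v=np.c_[p[:,0],-p[:,1],-np.ones(len(p))]@T[:3,:3].T
    return T[:3,3],v
def onplane(ci,uv,z):
    o,v=ray(ci,uv); return o+v*((z-o[2])/v[:,2])[:,None]
def proj(ci,P):
    T=np.array(ci["cam_to_world"]);p=(np.array(P,float).reshape(-1,3)-T[:3,3])@T[:3,:3]
    p=p*[1,-1,-1]
    return cv2.projectPoints(p,np.zeros(3),np.zeros(3),np.array(ci["intrinsics"]),np.array(ci["dist_coeffs"]))[0][:,0]
def snap(n,f=None):
    ci=manip.camera_info(n);im=manip.snapshot(n)
    if f: cv2.imwrite("pics/"+f,im[:,:,::-1])
    return ci,im
E
python3 - <<'E'
from h import *
a=[]
for n in("scene","side"):
    ci,im=snap(n,n+"0.png");print(n,np.round(ci["cam_to_world"],3).tolist());a.append(im)
o=manip.get_obs();print(o)
E
```

```text
scene [[0.47, -0.735, 0.489, 1.149], [0.883, 0.398, -0.25, -0.249], [-0.011, 0.55, 0.835, 1.023], [0.0, 0.0, 0.0, 1.0]]
side [[0.96, 0.189, -0.206, 0.372], [-0.279, 0.607, -0.744, -0.784], [-0.016, 0.772, 0.636, 0.786], [0.0, 0.0, 0.0, 1.0]]
{'time_s': 0.1, 'joint_positions': array([ 1.29329618e+00,  9.17981499e-02,  1.23175597e+00,  2.57371130e-05,
        1.81975622e+00, -5.66917309e-02]), 'dq': array([ 0.00041388, -0.00255229, -0.00157948, -0.00072799,  0.00278507,
       -0.00238975]), 'joint_efforts': array([ 2.25424279e-03, -4.47856629e+01, -4.07570529e+01,  7.00030150e-02,
        2.84541916e-02, -9.80727145e-05]), 'position': array([0.13133683, 0.58521417, 0.23261654]), 'ee_rot': array([-3.46096672e-01, -3.12215710e+00,  2.65377329e-03]), 'force': array([ 0.34799839, -0.5847459 , -0.66830026]), 'torque': array([-0.00466087,  0.01993626, -0.04287695]), 'grip_force': 0.0, 'finger_gap': 0.08765953017037634}
```

View pics/scene0.png

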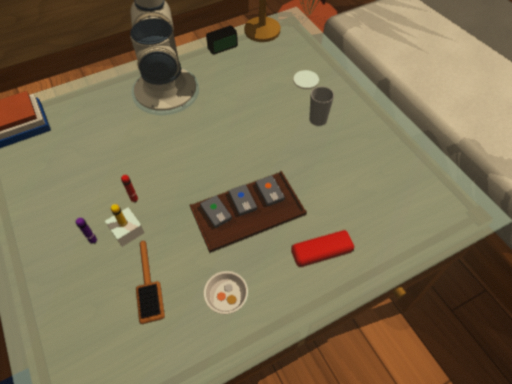

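View pics/side0.png

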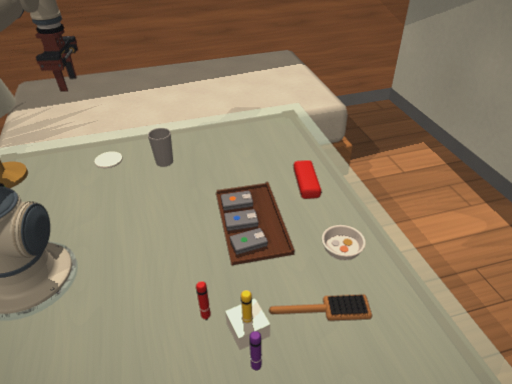

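Scene view: tray at (248,210) with green (214,206), blue (241,195) and orange (268,186) dots. Pen candidates are yellow (118,214), in the white stand, red (129,187) and purple (86,230). The yellow one fits, as it is yellow and in the white stand. I'll confirm it in an enlarged crop.

```bash
python3 - <<'E'
from h import *
C={};I={}
S=cv2.imread("pics/scene0.png");D=cv2.imread("pics/side0.png")
def crop(im,x,y,w,h,s): return cv2.resize(im[y:y+h,x:x+w],(w*s,h*s),interpolation=cv2.INTER_CUBIC)
a=np.vstack([np.hstack([crop(S,185,168,130,80,3),crop(D,205,178,130,80,3)]),np.hstack([crop(S,65,170,130,80,3),crop(D,165,275,130,100,3)[:240]])])
cv2.imwrite("pics/c.png",a)
dots={}
for n,im in(("scene",S),("side",D)):
    ci=manip.camera_info(n);C[n]=ci
    hsv=cv2.cvtColor(im,cv2.COLOR_BGR2HSV)
    box=(190,170,310,250) if n=="scene" else (212,180,295,262)
    for c,lo,hi in(("orange",3,16),("blue",100,125),("green",45,80)):
        m=cv2.inRange(hsv,(lo,130 if c!="orange" else 190,90 if c!="orange" else 150),(hi,255,255));mm=np.zeros_like(m);mm[box[1]:box[3],box[0]:box[2]]=m[box[1]:box[3],box[0]:box[2]]
        k,l,st,ce=cv2.connectedComponentsWithStats(mm)
        if k<2: print(n,c,"none");continue
        i=1+np.argmax(st[1:,4]);print(n,c,ce[i].round(1),st[i,4],onplane(ci,ce[i],.024).round(4))
    m=cv2.inRange(hsv,(20,150,80),(32,255,255));k,l,st,ce=cv2.connectedComponentsWithStats(m);i=1+np.argmax(st[1:,4]);print(n,"yellow",st[i],ce[i])
    m=(l==i).astype(np.uint8);ys,xs=np.nonzero(m)
    for y in range(ys.min(),ys.max()+1): print(y,xs[ys==y].min(),xs[ys==y].max(),end="; ")
    print()
    # tray
    bx=(185,168,310,252) if n=="scene" else (210,178,298,265)
    m=cv2.inRange(hsv,(0,60,10),(15,255,110));mm=np.zeros_like(m);mm[bx[1]:bx[3],bx[0]:bx[2]]=m[bx[1]:bx[3],bx[0]:bx[2]]
    cs=max(cv2.findContours(mm,0,2)[0],key=cv2.contourArea);h=cv2.convexHull(cs);q=cv2.approxPolyDP(h,4,True)[:,0];print("tray",q.tolist());print(onplane(ci,q,.014).round(3).tolist())
E
```

```text
scene orange [267.8 185.1] 21 [[0.5475 0.1056 0.024 ]]
scene blue [240.6 194.3] 22 [[0.5386 0.0226 0.024 ]]
scene green [213.1 205.9] 18 [[ 0.5365 -0.0624  0.024 ]]
scene yellow [116 212  11  14  83] [121.03614458 219.12048193]
212 120 120; 213 120 121; 214 119 122; 215 118 122; 216 116 123; 217 116 123; 218 117 124; 219 117 124; 220 118 125; 221 118 125; 222 118 126; 223 121 126; 224 120 125; 225 122 123; 
tray [[281, 172], [305, 212], [210, 251], [190, 205]]
[[0.519, 0.166, 0.014], [0.67, 0.156, 0.014], [0.653, -0.127, 0.014], [0.497, -0.116, 0.014]]
side orange [231.8 198.1] 12 [[0.5445 0.1111 0.024 ]]
side blue [236.5 217.5] 20 [[0.5374 0.027  0.024 ]]
side green [243.8 239.3] 16 [[ 0.5354 -0.0587  0.024 ]]
side yellow [242 303  10  19 138] [246.57971014 311.88405797]
303 242 250; 304 242 250; 305 242 250; 306 243 250; 307 243 250; 308 243 250; 309 243 250; 310 243 250; 311 243 250; 312 243 250; 313 243 250; 314 243 250; 315 243 251; 316 243 251; 317 243 250; 318 243 250; 319 247 250; 320 243 250; 321 244 249; 
tray [[267, 183], [293, 254], [231, 264], [216, 193]]
[[0.666, 0.161, 0.014], [0.642, -0.135, 0.014], [0.486, -0.121, 0.014], [0.507, 0.16, 0.014]]
```

View pics/c.png

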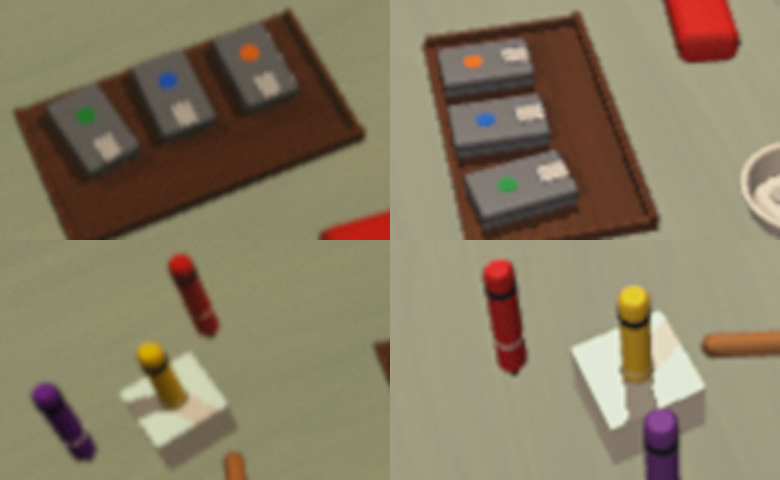

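The crop confirms it: the yellow pen stands in the white stand, and the red and purple ones stand free. Dot order from +y is orange, blue, green. Next I'll compute the pen position and the first move.

```bash
cat >> h.py <<'E'
def tri(c1,u1,c2,u2):
    o1,v1=ray(c1,u1);o2,v2=ray(c2,u2);v1,v2=v1[0],v2[0]
    s=np.linalg.lstsq(np.c_[v1,-v2],o2-o1,rcond=None)[0]
    a,b=o1+s[0]*v1,o2+s[1]*v2
    return (a+b)/2,np.linalg.norm(a-b)
def down(yaw): # tool z down; tool y axis = (-sin,cos) of yaw, x = -(cos,sin)
    c,s=np.cos(yaw),np.sin(yaw)
    return np.array([[-c,-s,0],[-s,c,0],[0,0,-1.]])
def rel(p,Rt,p0=None,R0=None):
    o=manip.get_obs()
    p0=o["position"] if p0 is None else np.array(p0); R0=R.from_rotvec(o["ee_rot"]).as_matrix() if R0 is None else R0
    print("turn",R.from_matrix(R0.T@Rt).as_rotvec().round(4).tolist(),"shift mm",((np.array(p)-p0)@R0*1000).round(1).tolist())
E
python3 - <<'E'
from h import *
c1=manip.camera_info("scene");c2=manip.camera_info("side");w=manip.camera_info("wrist")
# pen: yellow body just above stand vs top of cap: scene cap centre, side cap centre (from crop)
S=lambda x,y:(65+x/3,170+(y-240)/3); D=lambda x,y:(165+(x-390)/3,275+(y-240)/3)
for nm,a,b in(("cap",S(150,352),D(633,298)),("band",S(155,366),D(634,319)),("low",S(177,405),D(636,376))):
    print(nm,*tri(c1,a,c2,b))
R0=R.from_rotvec(manip.get_obs()["ee_rot"]).as_matrix();print(R0.round(3))
T=np.array(w["cam_to_world"]);print("cam in tool",((T[:3,3]-manip.get_obs()["position"])@R0).round(3),(R0.T@T[:3,:3]).round(2).tolist(),w["intrinsics"][0])
for sgn in(0,np.pi): rel([.48,.02,.25],down(-.07+sgn))
E
```

```text
cap [ 0.48133634 -0.29784875  0.12043177] 0.002345024392064931
band [ 0.48119101 -0.29939136  0.09953176] 0.00304088368990855
low [ 0.48104549 -0.29831961  0.03213637] 0.003872603775255548
[[-0.976  0.219 -0.   ]
 [ 0.219  0.976 -0.002]
 [ 0.    -0.002 -1.   ]]
cam in tool [ 0.079 -0.001 -0.151] [[0.0, 0.96, 0.29], [1.0, -0.0, -0.0], [-0.0, 0.29, -0.96]] [282.36527599   0.         254.05040684]
turn [-0.0017, -0.0003, -0.1508] shift mm [-464.0, -475.2, -16.6]
turn [-0.0004, 0.0025, 2.9908] shift mm [-464.0, -475.2, -16.6]
```

Request:
drive_tool([
  [[0, 0, -0.15], [-415, -486, -17], 0.25],
  [[0, 0, -0.15], [-415, -486, -17], 0.25],
  [[0, 0, -0.15], [-415, -486, -17], 0.25],
  [[0, 0, -0.15], [-415, -486, -17], 0.25],
  [[0, 0, -0.15], [-415, -486, -17], 0.25],
])

```text
time_s: 0.6
position: [0.2484, 0.3626, 0.2398]
ee_rot: [-0.11, -3.14, 0.001]
force: [0.9, 0.6, -0.0]
finger_gap: 0.051
grip_force: 0.0
```

Request:
drive_tool([
  [[0, 0, 0], [-206, -331, -10], 0.25],
  [[0, 0, 0], [-206, -331, -10], 0.25],
  [[0, 0, 0], [-206, -331, -10], 0.25],
  [[0, 0, 0], [-206, -331, -10], 0.25],
  [[0, 0, 0], [-206, -331, -10], 0.25],
])

```text
time_s: 1.1
position: [0.3651, 0.1415, 0.2466]
ee_rot: [0.111, 3.139, 0.0]
force: [1.0, 1.2, -1.1]
finger_gap: 0.0222
grip_force: 0.0
```

Request:
drive_tool([
  [[0, 0, 0], [-70, -116, -4], 0.25],
  [[0, 0, 0], [-70, -116, -4], 0.25],
  [[0, 0, 0], [-70, -116, -4], 0.25],
  [[0, 0, 0], [-70, -116, -4], 0.25],
  [[0, 0, 0], [-70, -116, -4], 0.25],
])

```text
time_s: 1.6
position: [0.4263, 0.0225, 0.2501]
ee_rot: [-0.114, -3.138, -0.001]
force: [-0.8, 0.1, 0.3]
finger_gap: 0.0217
grip_force: 0.0
```

```bash
python3 - <<'E'
from h import *
o=manip.get_obs();ci,im=snap("wrist","w1.png")
print(o["position"],o["ee_rot"],o["force"])
cv2.imwrite("pics/w1b.png",cv2.resize(im[:,:,::-1],(800,600),interpolation=cv2.INTER_CUBIC))
E
```

```text
[0.42630481 0.02246012 0.25013718] [-1.14363517e-01 -3.13801266e+00 -6.46625590e-04] [-0.82794099  0.09215155  0.31434988]
```

View pics/w1b.png

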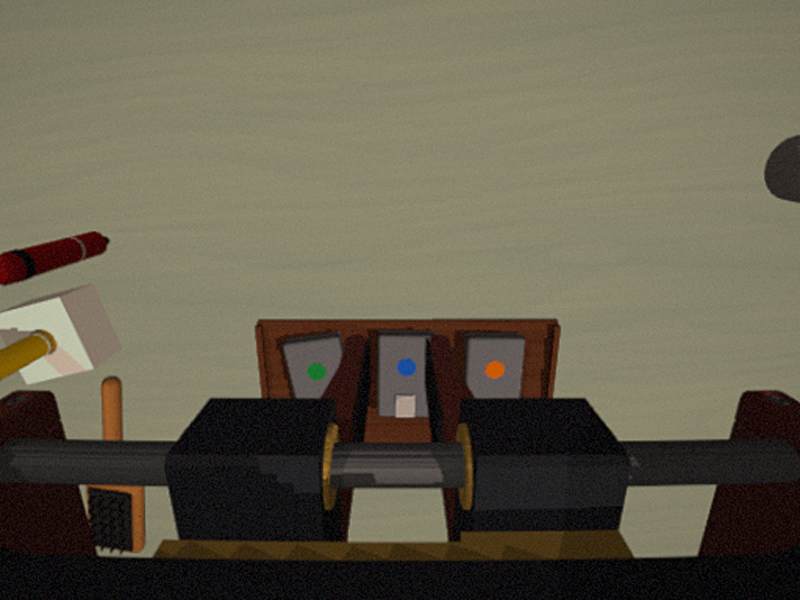

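Wrist view (in the 800x600 picture), camera looking back towards the robot: green dot (316,371), blue (406,367), orange (495,370). Tray near edge runs from (258,320) to (558,320). The near ends of all three cases are visible, and the green one is yawed.

```bash
python3 - <<'E'
from h import *
ci=manip.camera_info("wrist");im=cv2.imread("pics/w1.png");hsv=cv2.cvtColor(im,cv2.COLOR_BGR2HSV)
for c,lo,hi in(("orange",5,18),("blue",100,125),("green",45,80)):
    m=cv2.inRange(hsv,(lo,140,80),(hi,255,255));m[:210]=0;m[260:]=0;m[:,:170]=0;m[:,360:]=0
    k,l,st,ce=cv2.connectedComponentsWithStats(m);i=1+np.argmax(st[1:,4]);print(c,ce[i],st[i,4],onplane(ci,ce[i],.024).round(4))
f=512/800
for n,pts,z in(("green",[(282,346),(340,334),(300,399)],.024),("blue",[(378,331),(431,334),(378,414)],.024),("orange",[(466,335),(524,337)],.024),("tray",[(258,320),(558,320)],.012)):
    P=onplane(ci,np.array(pts)*f,z);print(n,P[:,:2].round(4).tolist(),"yaw from near edge deg",np.degrees(np.arctan2(-(P[1]-P[0])[0],(P[1]-P[0])[1])).round(1))
rel([.45,0,.1],down(-.05))
E
```

```text
orange [177.54658385 239.92546584] 161 [[ 0.5359 -0.0985  0.024 ]]
blue [259.86734694 234.64285714] 98 [[0.5356 0.024  0.024 ]]
green [202.03370787 237.5505618 ] 89 [[ 0.5344 -0.0616  0.024 ]]
green [[0.5066, -0.0898], [0.4983, -0.0345], [0.563, -0.0805]] yaw from near edge deg 8.5
blue [[0.4978, 0.0006], [0.5042, 0.0491], [0.5847, -0.0066]] yaw from near edge deg -7.5
orange [[0.5075, 0.0812], [0.5134, 0.1349]] yaw from near edge deg -6.3
tray [[0.4837, -0.1123], [0.5037, 0.1703]] yaw from near edge deg -4.1
turn [0.0005, -0.0009, -0.0211] shift mm [-25.6, -21.6, 150.4]
```

Request:
drive_tool([
  [[0, 0, 0], [-42, 90, 200], 0.25],
  [[0, 0, 0], [-42, 90, 200], 0.25],
  [[0, 0, 0], [-42, 90, 200], 0.25],
  [[0, 0, 0], [-42, 90, 200], 0.25],
  [[0, 0, 0], [-42, 90, 200], 0.25],
])

```text
time_s: 2.15
position: [0.472, 0.1125, 0.046]
ee_rot: [-0.105, -3.134, 0.001]
force: [-0.1, 0.1, -0.2]
finger_gap: 0.0218
grip_force: 0.0
```

Request:
drive_tool([
  [[0, 0, 0], [0, 0, 24], 0.25],
  [[0, 0, 0], [0, 0, 28], 0.25],
  [[0, 0, 0], [0, 0, 28], 0.25],
  [[0, 0, 0], [0, 0, 28], 0.25],
  [[0, 0, 0], [0, 0, 28], 0.25],
])

```text
time_s: 2.65
position: [0.4757, 0.1099, 0.0247]
ee_rot: [0.111, 3.136, 0.001]
force: [-0.3, 0.2, 0.4]
finger_gap: 0.022
grip_force: 0.0
```

Request:
drive_tool([
  [[0, 0, 0], [-12, 0, 2], 0.25],
  [[0, 0, 0], [-24, 0, 2], 0.25],
  [[0, 0, 0], [-36, 0, 2], 0.25],
  [[0, 0, 0], [-48, 0, 2], 0.25],
  [[0, 0, 0], [-60, 0, 2], 0.25],
])

```text
time_s: 3.15
position: [0.5356, 0.1052, 0.0221]
ee_rot: [0.112, 3.138, 0.001]
force: [-0.8, -0.3, 1.7]
finger_gap: 0.022
grip_force: 0.7
```

Request:
drive_tool([
  [[0, 0, 0], [-4, 0, 0], 0.25],
  [[0, 0, 0], [-8, 0, 0], 0.25],
  [[0, 0, 0], [-12, 0, 0], 0.25],
  [[0, 0, 0], [-15, 0, 0], 0.25],
  [[0, 0, 0], [-17, 0, 0], 0.25],
])

```text
time_s: 3.65
position: [0.5516, 0.1042, 0.0208]
ee_rot: [0.111, 3.14, 0.0]
force: [-1.5, 0.4, 1.7]
finger_gap: 0.0219
grip_force: 0.7
```

Request:
drive_tool([
  [[0, 0, 0], [-1, 0, 0], 0.25],
  [[0, 0, 0], [-2, 0, 0], 0.25],
  [[0, 0, 0], [-3, 0, 0], 0.25],
  [[0, 0, 0], [-4, 0, 0], 0.25],
  [[0, 0, 0], [-4, 0, 0], 0.25],
])

```text
time_s: 4.15
position: [0.5557, 0.1039, 0.0206]
ee_rot: [0.111, 3.139, -0.0]
force: [0.2, 0.4, 0.3]
finger_gap: 0.0221
grip_force: 0.2
```

Request:
drive_tool([
  [[0, 0, 0], [-1, 0, 0], 0.25],
  [[0, 0, 0], [-2, 0, 0], 0.25],
  [[0, 0, 0], [-3, 0, 0], 0.25],
  [[0, 0, 0], [-4, 0, 0], 0.25],
  [[0, 0, 0], [-4, 0, 0], 0.25],
])

```text
time_s: 4.65
position: [0.5597, 0.1036, 0.0207]
ee_rot: [0.111, 3.139, -0.0]
force: [0.3, 0.7, 0.7]
finger_gap: 0.0217
grip_force: 0.0
```

Request:
drive_tool([
  [[0, 0, 0], [-1, 0, 0], 0.25],
  [[0, 0, 0], [-2, 0, 0], 0.25],
  [[0, 0, 0], [-3, 0, 0], 0.25],
  [[0, 0, 0], [-4, 0, 0], 0.25],
  [[0, 0, 0], [-4, 0, 0], 0.25],
])

```text
time_s: 5.15
position: [0.5604, 0.1036, 0.0207]
ee_rot: [-0.11, -3.132, 0.0]
force: [-15.4, -0.7, 9.9]
finger_gap: 0.022
grip_force: 7.6
```

```bash
python3 - <<'E'
from h import *
a,A=snap("scene");b,B=snap("side");_,W=snap("wrist")
cr=lambda im,x,y,w,h,s:cv2.resize(im[y:y+h,x:x+w],(w*s,h*s),interpolation=cv2.INTER_CUBIC)
cv2.imwrite("pics/d.png",np.vstack([np.hstack([cr(A,185,160,133,100,3),cr(B,205,170,133,100,3)]),cv2.resize(W,(798,598))[150:450]])[:,:,::-1])
E
```

```text
(no output)
```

View pics/d.png

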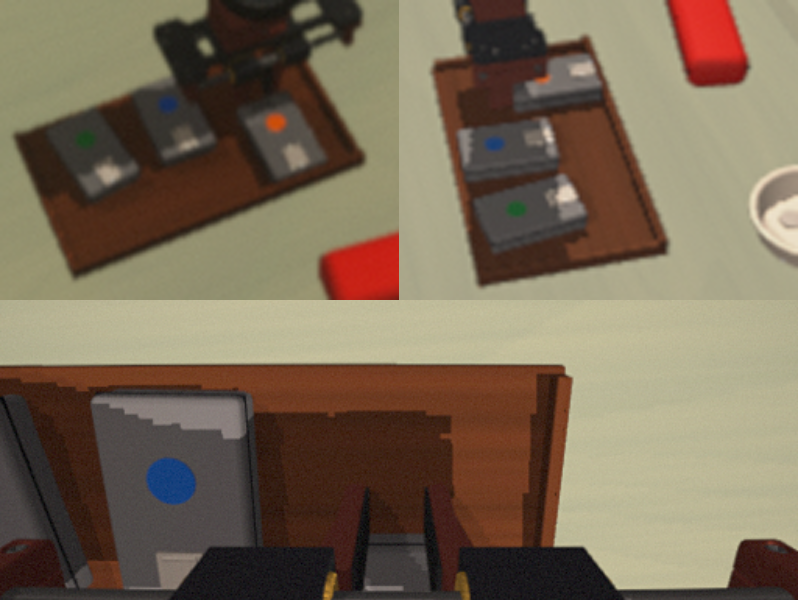

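Picture shows the orange case against the back lip, near (283,140) in the upper left crop, with the force stopping at about 15 N. Blue and green are still to be pushed.

Request:
drive_tool([
  [[0, 0, 0], [45, 0, 0], 0.25],
  [[0, 0, 0], [89, 0, 0], 0.25],
  [[0, 0, 0], [89, -45, 0], 0.25],
  [[0, 0, 0], [89, -83, 0], 0.25],
  [[0, 0, 0], [89, -83, 0], 0.25],
])

```text
time_s: 5.8
position: [0.4688, 0.0237, 0.021]
ee_rot: [0.116, 3.138, -0.003]
force: [0.1, -0.1, 0.1]
finger_gap: 0.022
grip_force: 0.0
```

Request:
drive_tool([
  [[0, 0, 0], [-14, 0, 0], 0.25],
  [[0, 0, 0], [-28, 0, 0], 0.25],
  [[0, 0, 0], [-41, 0, 0], 0.25],
  [[0, 0, 0], [-54, 0, 0], 0.25],
  [[0, 0, 0], [-66, 0, 0], 0.25],
])

```text
time_s: 6.3
position: [0.5355, 0.0227, 0.0207]
ee_rot: [0.111, 3.14, 0.001]
force: [-0.3, -0.2, -0.0]
finger_gap: 0.0218
grip_force: 0.6
```

Request:
drive_tool([
  [[0, 0, 0], [-7, 0, 0], 0.25],
  [[0, 0, 0], [-13, 0, 0], 0.25],
  [[0, 0, 0], [-17, 0, 0], 0.25],
  [[0, 0, 0], [-20, 0, 0], 0.25],
  [[0, 0, 0], [-21, 0, 0], 0.25],
])

```text
time_s: 6.8
position: [0.5544, 0.0209, 0.0206]
ee_rot: [-0.111, -3.136, -0.0]
force: [-8.1, 1.6, 5.8]
finger_gap: 0.022
grip_force: 4.4
```

Request:
drive_tool([
  [[0, 0, 0], [45, 0, 0], 0.25],
  [[0, 0, 0], [88, 0, 0], 0.25],
  [[0, 0, 0], [88, -45, 0], 0.25],
  [[0, 0, 0], [88, -83, 0], 0.25],
  [[0, 0, 0], [88, -83, 0], 0.25],
])

```text
time_s: 7.3
position: [0.4616, -0.0591, 0.0211]
ee_rot: [0.117, 3.138, -0.003]
force: [-0.5, 0.4, 0.6]
finger_gap: 0.0222
grip_force: 0.0
```

Request:
drive_tool([
  [[0, 0, 0], [-14, 0, 0], 0.25],
  [[0, 0, 0], [-28, 0, 0], 0.25],
  [[0, 0, 0], [-41, 0, 0], 0.25],
  [[0, 0, 0], [-54, 0, 0], 0.25],
  [[0, 0, 0], [-66, 0, 0], 0.25],
])

```text
time_s: 7.8
position: [0.5284, -0.0599, 0.0207]
ee_rot: [-0.111, -3.14, -0.001]
force: [-1.3, -0.3, 0.7]
finger_gap: 0.0221
grip_force: 0.5
```

Request:
drive_tool([
  [[0, 0, 0], [-7, 0, 0], 0.25],
  [[0, 0, 0], [-13, 0, 0], 0.25],
  [[0, 0, 0], [-17, 0, 0], 0.25],
  [[0, 0, 0], [-20, 0, 0], 0.25],
  [[0, 0, 0], [-21, 0, 0], 0.25],
])

```text
time_s: 8.3
position: [0.5484, -0.0619, 0.0207]
ee_rot: [-0.111, -3.138, -0.0]
force: [-4.4, 0.4, 3.9]
finger_gap: 0.0219
grip_force: 2.3
```

Request:
drive_tool([
  [[0, 0, 0], [-1, 0, 0], 0.25],
  [[0, 0, 0], [-2, 0, 0], 0.25],
  [[0, 0, 0], [-2, 0, 0], 0.25],
  [[0, 0, 0], [30, 0, 0], 0.25],
  [[0, 0, 0], [60, 0, 0], 0.25],
])

```text
time_s: 8.8
position: [0.4882, -0.0578, 0.0203]
ee_rot: [-0.111, -3.139, -0.0]
force: [-0.8, -0.5, 0.8]
finger_gap: 0.0214
grip_force: 0.0
```

Request:
drive_tool([
  [[0, 0, 0], [40, 0, 0], 0.6],
  [[0, 0, 0], [60, -40, -50], 0.6],
  [[0, 0, 0], [70, -70, -100], 0.6],
  [[0, 0, 0], [70, -100, -140], 0.6],
  [[0, 0, 0], [70, -140, -180], 0.6],
])

```text
time_s: 9.3
position: [0.4109, -0.1719, 0.1795]
ee_rot: [0.11, 3.137, -0.002]
force: [0.3, -0.1, 0.5]
finger_gap: 0.0524
grip_force: 0.0
```

```bash
python3 - <<'E'
from h import *
o=manip.get_obs();print(o["position"],o["ee_rot"],o["force"])
a,A=snap("scene","s2.png");b,B=snap("side","d2.png");c,W=snap("wrist","w2.png")
cr=lambda im,x,y,w,h,s:cv2.resize(im[y:y+h,x:x+w],(w*s,h*s),interpolation=cv2.INTER_CUBIC)
cv2.imwrite("pics/e.png",np.vstack([np.hstack([cr(A,185,165,100,75,4),cr(B,205,180,100,75,4)]),np.hstack([cv2.resize(W,(400,300)),cr(B,205,180,100,75,4)*0])])[:,:,::-1])
E
```

```text
[ 0.41087704 -0.17194976  0.17948376] [ 1.10029303e-01  3.13696107e+00 -1.63974623e-03] [ 0.30456706 -0.06669812  0.54808133]
```

View pics/e.png

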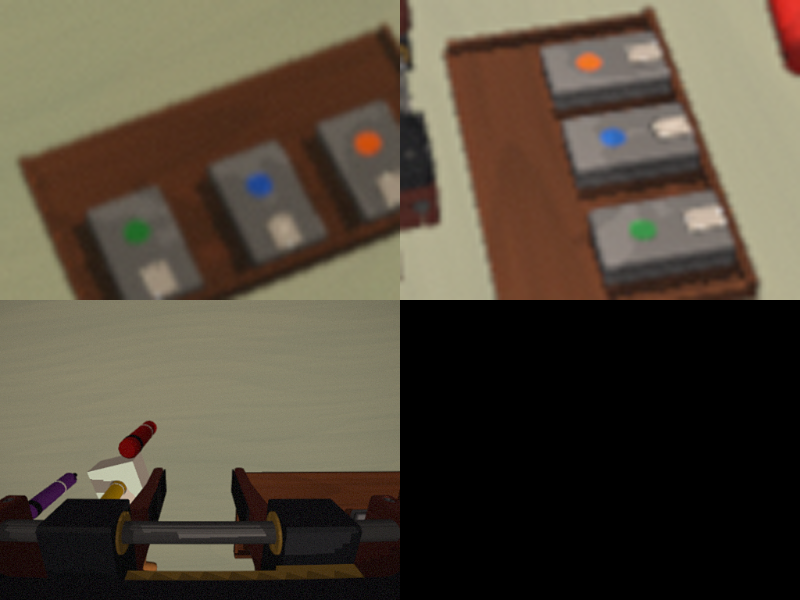

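All three cases are against the lip in one straight row (side crop: orange (588,62), blue (613,137), green (643,230)). Now I'll compute the dot positions and pen neighbourhood.

```bash
python3 - <<'E'
from h import *
for n,f,box in(("scene","s2.png",(190,170,310,250)),("side","d2.png",(212,180,295,262))):
    ci=manip.camera_info(n);hsv=cv2.cvtColor(cv2.imread("pics/"+f),cv2.COLOR_BGR2HSV)
    for c,lo,hi,s in(("orange",3,16,190),("blue",100,125,130),("green",45,80,130)):
        m=cv2.inRange(hsv,(lo,s,90),(hi,255,255));mm=m*0;x0,y0,x1,y1=box;mm[y0:y1,x0:x1]=m[y0:y1,x0:x1]
        k,l,st,ce=cv2.connectedComponentsWithStats(mm);i=1+np.argmax(st[1:,4])
        P=onplane(ci,ce[i],.024)[0];d=P[:2]-[.4937,.029];print(n,c,P[:2].round(4),"uv",[round(d[0]*.9975-d[1]*.0712,4),round(d[0]*.0712+d[1]*.9975,4)])
S=lambda x,y:(65+x/3,170+(y-240)/3); D=lambda x,y:(165+(x-390)/3,275+(y-240)/3)
c1=manip.camera_info("scene");c2=manip.camera_info("side")
print("red",tri(c1,S(181,265),c2,D(499,270)),tri(c1,S(210,335),c2,D(514,372)))
print("purple",tri(c1,S(46,393),c2,D(660,420)))
W=cv2.imread("pics/w2.png")
cv2.imwrite("pics/wz.png",cv2.resize(W[130:260,20:220],(800,520),interpolation=cv2.INTER_CUBIC))
for p in([.481,-.298,.12],[.481,-.298,.045]): print(proj(manip.camera_info("wrist"),p))
rel([.481,-.298,.14],down(-.071))
E
```

```text
scene orange [0.605  0.1014] uv [np.float64(0.1058), np.float64(0.0801)]
scene blue [0.599  0.0192] uv [np.float64(0.1057), np.float64(-0.0023)]
scene green [ 0.5922 -0.0713] uv [np.float64(0.1054), np.float64(-0.093)]
side orange [0.6029 0.1067] uv [np.float64(0.1034), np.float64(0.0852)]
side blue [0.5972 0.0239] uv [np.float64(0.1036), np.float64(0.0023)]
side green [ 0.5904 -0.0667] uv [np.float64(0.1033), np.float64(-0.0885)]
red (array([ 0.40184914, -0.2456232 ,  0.11447582]), np.float64(0.0035755059507038443)) (array([ 4.00667903e-01, -2.47817541e-01, -2.55540598e-04]), np.float64(0.0029809382970706405))
purple (array([ 0.47501005, -0.38545427,  0.11553467]), np.float64(0.003473051824287999))
[[120.27287761 285.96197119]]
[[149.81421059 244.57856224]]
turn [-0.0026, 0.0059, -0.0031] shift mm [-77.6, -119.2, 40.9]
```

View pics/wz.png

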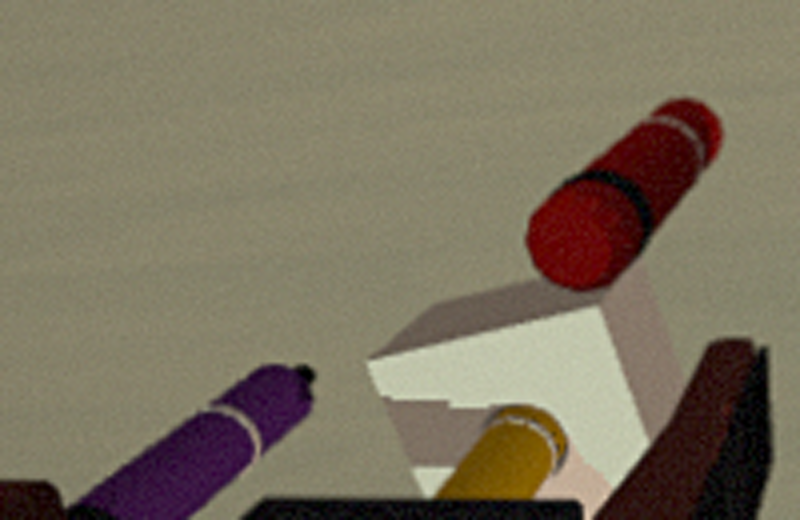

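Red (0.402,-0.246) and purple (0.475,-0.385) clear the fingers. The wrist crop shows the yellow pen in the stand mouth at about (530,445).

Request:
drive_tool([
  [[0, 0, 0], [-75, -118, 31], 0.6],
  [[0, 0, 0], [-75, -118, 31], 0.6],
  [[0, 0, 0], [-75, -118, 31], 0.6],
  [[0, 0, 0], [-75, -118, 31], 0.6],
  [[0, 0, 0], [-75, -118, 31], 0.6],
])

```text
time_s: 9.95
position: [0.4774, -0.2934, 0.143]
ee_rot: [-0.112, -3.135, -0.005]
force: [0.3, 0.4, 0.3]
finger_gap: 0.0527
grip_force: 0.0
```

```bash
python3 - <<'E'
from h import *
o=manip.get_obs();p=o["position"];Rm=R.from_rotvec(o["ee_rot"]).as_matrix();print(p,o["ee_rot"],o["finger_gap"],o["force"])
a,A=snap("scene");b,B=snap("side");c,W=snap("wrist")
P=[p+Rm@[0,0,.011],p+Rm@[0,.026,.011],p+Rm@[0,-.026,.011]]
for n,ci,im in(("sc",a,A),("sd",b,B)):
    print(n,proj(ci,P).round(1).tolist())
cr=lambda im,x,y,w,h,s:cv2.resize(im[y:y+h,x:x+w],(w*s,h*s),interpolation=cv2.INTER_CUBIC)
cv2.imwrite("pics/f.png",np.hstack([cr(A,85,170,80,100,5),cr(B,205,250,80,100,5)])[:,:,::-1])
E
```

```text
[ 0.47736179 -0.29337805  0.14302826] [-0.11151799 -3.13547383 -0.00510698] 0.05271697389249851 [0.27893094 0.4014399  0.2573625 ]
sc [[115.1, 202.5], [125.3, 198.9], [104.8, 206.2]]
sd [[243.7, 289.7], [241.3, 279.3], [246.2, 300.6]]
```

View pics/f.png

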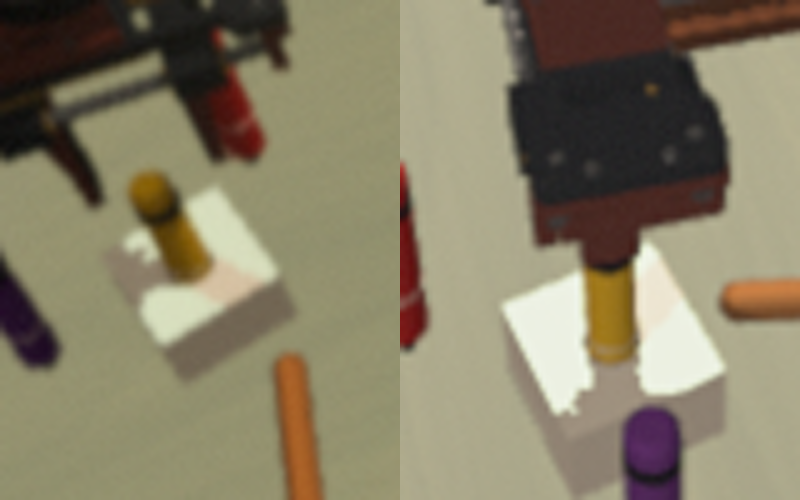

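Scene crop: the open fingertips at (97,200) and (217,157) sit on either side of the pen cap at (153,190). Side crop: finger and pen line up at column 612. I need about 3 mm forward and 4 mm to -y.

Request:
drive_tool([
  [[0, 0, 0], [-3, -4, 0], 0.6],
  [[0, 0, 0], [-3, -4, 20], 0.6],
  [[0, 0, 0], [-3, -4, 40], 0.6],
  [[0, 0, 0], [-3, -4, 60], 0.6],
  [[0, 0, 0], [-3, -4, 71], 0.6],
])

```text
time_s: 10.6
position: [0.4802, -0.2977, 0.0741]
ee_rot: [-0.11, -3.139, -0.0]
force: [-0.6, -0.9, 0.6]
finger_gap: 0.0528
grip_force: 0.0
```

```bash
python3 - <<'E'
from h import *
o=manip.get_obs();p=o["position"];Rm=R.from_rotvec(o["ee_rot"]).as_matrix();print(p,o["ee_rot"],o["finger_gap"],o["force"])
a,A=snap("scene");b,B=snap("side");c,W=snap("wrist","w3.png")
cr=lambda im,x,y,w,h,s:cv2.resize(im[y:y+h,x:x+w],(w*s,h*s),interpolation=cv2.INTER_CUBIC)
cv2.imwrite("pics/g.png",np.vstack([np.hstack([cr(A,85,180,80,60,5),cr(B,205,270,80,60,5)]),np.hstack([cr(W,156,220,200,150,2),cr(A,85,180,80,60,5)])])[:,:,::-1])
E
```

```text
[ 0.48021472 -0.297704    0.07408987] [-1.10119376e-01 -3.13929067e+00 -4.75358015e-04] 0.052772997177252014 [-0.5897174  -0.92888942  0.55020338]
```

View pics/g.png

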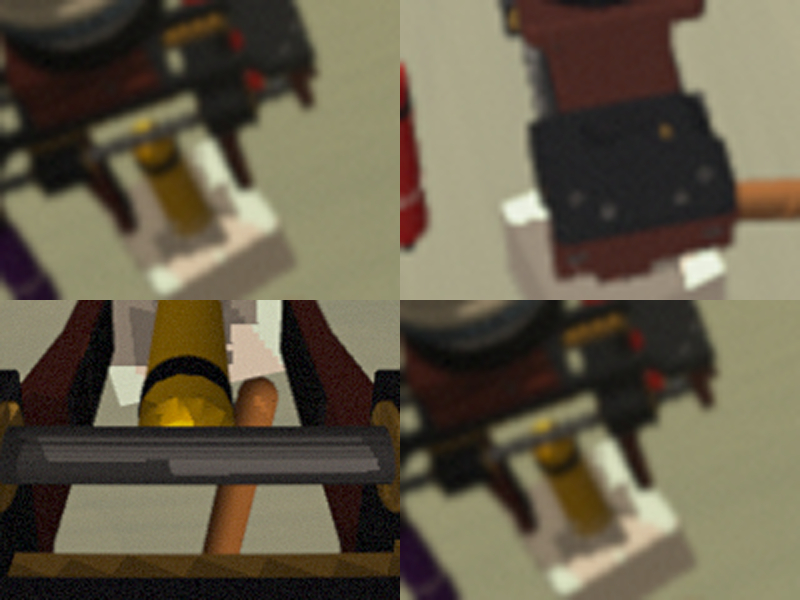

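Wrist crop: the pen sits between the pads, its centre at column 188 against a finger midline of about 198, so it is 2 to 3 mm towards -y. The band is at (187,372).

```bash
python3 - <<'E'
from h import *
c=manip.camera_info("wrist");im=cv2.imread("pics/w3.png")
print(onplane(c,[(156+188/2,220+(362-300)/2+5)],.101), onplane(c,[(156+188/2,220+(325-300)/2)],.08), proj(c,[.4802,-.2977,.101]))
hsv=cv2.cvtColor(im,cv2.COLOR_BGR2HSV);m=cv2.inRange(hsv,(20,120,60),(32,255,255));ci=c
for r in range(205,250,5):
    xs=np.nonzero(m[r,180:320])[0]+180
    if len(xs):print(r,xs.min(),xs.max(),len(xs))
E
```

```text
[[ 0.47529627 -0.3001163   0.101     ]] [[ 0.47263155 -0.30019488  0.08      ]] [[255.47769884 264.23505584]]
205 243 258 15
210 238 263 13
215 238 262 25
220 235 264 30
225 235 266 32
230 234 266 33
235 233 267 35
240 232 268 36
245 231 267 37
```

Request:
drive_tool([
  [[0, 0, 0], [-1, -2, 1], 0.6],
  [[0, 0, 0], [-1, -2, 1], 0.4],
  [[0, 0, 0], [-1, -2, 1], 0.3],
  [[0, 0, 0], [-1, -2, 1], 0.2],
  [[0, 0, 0], [-1, -2, 1], 0.1],
])

```text
time_s: 11.25
position: [0.4815, -0.3006, 0.0743]
ee_rot: [0.111, 3.139, -0.0]
force: [-0.6, -0.1, -0.1]
finger_gap: 0.024
grip_force: 0.0
```

Request:
drive_tool([
  [[0, 0, 0], [0, 0, 0], 0.1],
  [[0, 0, 0], [0, 0, 0], 0.0],
  [[0, 0, 0], [0, 0, 0], 0.0],
  [[0, 0, 0], [0, 0, 0], 0.0],
  [[0, 0, 0], [0, 0, 0], 0.0],
])

```text
time_s: 11.75
position: [0.4814, -0.3006, 0.074]
ee_rot: [0.111, 3.14, -0.0]
force: [0.2, -0.2, 0.8]
finger_gap: 0.0214
grip_force: 30.0
```

Request:
drive_tool([
  [[0, 0, 0], [0, 0, -10], 0],
  [[0, 0, 0], [0, 0, -25], 0],
  [[0, 0, 0], [0, 0, -42], 0],
  [[0, 0, 0], [0, 0, -58], 0],
  [[0, 0, 0], [0, 0, -70], 0],
])

```text
time_s: 12.25
position: [0.4818, -0.3008, 0.1466]
ee_rot: [0.111, 3.138, -0.002]
force: [-0.1, 0.4, -0.6]
finger_gap: 0.0215
grip_force: 30.0
```

Request:
drive_tool([
  [[0, 0, 0], [-10, 40, 0], 0],
  [[0, 0, 0], [-20, 80, 0], 0],
  [[0, 0, 0], [-30, 120, 0], 0],
  [[0, 0, 0], [-40, 160, 0], 0],
  [[0, 0, 0], [-50, 200, 0], 0],
])

```text
time_s: 12.75
position: [0.5458, -0.103, 0.1449]
ee_rot: [0.112, 3.139, -0.0]
force: [-0.0, -0.6, -0.6]
finger_gap: 0.0215
grip_force: 30.0
```

Request:
drive_tool([
  [[0, 0, 0], [-10, 45, 0], 0],
  [[0, 0, 0], [-20, 90, 0], 0],
  [[0, 0, 0], [-30, 135, 0], 0],
  [[0, 0, 0], [-38, 175, 0], 0],
  [[0, 0, 0], [-43, 212, 0], 0],
])

```text
time_s: 13.25
position: [0.6037, 0.106, 0.1446]
ee_rot: [0.11, 3.139, 0.0]
force: [0.1, -0.3, -0.5]
finger_gap: 0.0215
grip_force: 30.0
```

Request:
drive_tool([
  [[0, 0, 0], [0, 0, 0], 0],
  [[0, 0, 0], [0, 0, 10], 0],
  [[0, 0, 0], [0, 0, 20], 0],
  [[0, 0, 0], [0, 0, 30], 0],
  [[0, 0, 0], [0, 0, 30], 0],
])

```text
time_s: 13.75
position: [0.6021, 0.1025, 0.1112]
ee_rot: [-0.114, -3.135, 0.001]
force: [-0.0, -0.0, -0.9]
finger_gap: 0.0217
grip_force: 30.0
```

```bash
python3 - <<'E'
from h import *
o=manip.get_obs();p=o["position"];Rm=R.from_rotvec(o["ee_rot"]).as_matrix();print(p,o["ee_rot"],Rm[:,2],o["finger_gap"],o["force"],o["grip_force"])
a,A=snap("scene","s4.png");b,B=snap("side","d4.png");c,W=snap("wrist","w4.png")
t=p+Rm@[0,0,.069]
for n,ci in(("sc",a),("sd",b),("w",c)): print(n,"tip",proj(ci,t).round(1).tolist(),"dot",proj(ci,[.6035,.1035,.024]).round(1).tolist())
cr=lambda im,x,y,w,h,s:cv2.resize(im[y:y+h,x:x+w],(w*s,h*s),interpolation=cv2.INTER_CUBIC)
cv2.imwrite("pics/k.png",np.vstack([np.hstack([cr(A,245,160,80,60,5),cr(B,215,160,80,60,5)]),np.hstack([cr(W,156,220,200,150,2),cr(W,156,70,200,150,2)])])[:,:,::-1])
E
```

```text
[0.60206112 0.10249502 0.11115873] [-1.13687279e-01 -3.13530812e+00  1.24014596e-03] [-4.24965841e-03 -6.36986319e-04 -9.99990767e-01] 0.021655681529550757 [-0.04586441 -0.02080091 -0.89547009] 29.997219443321228
sc tip [[276.5, 195.9]] dot [[276.9, 199.8]]
sd tip [[251.6, 191.3]] dot [[252.2, 195.8]]
w tip [[253.7, 198.9]] dot [[255.0, 193.9]]
```

View pics/k.png

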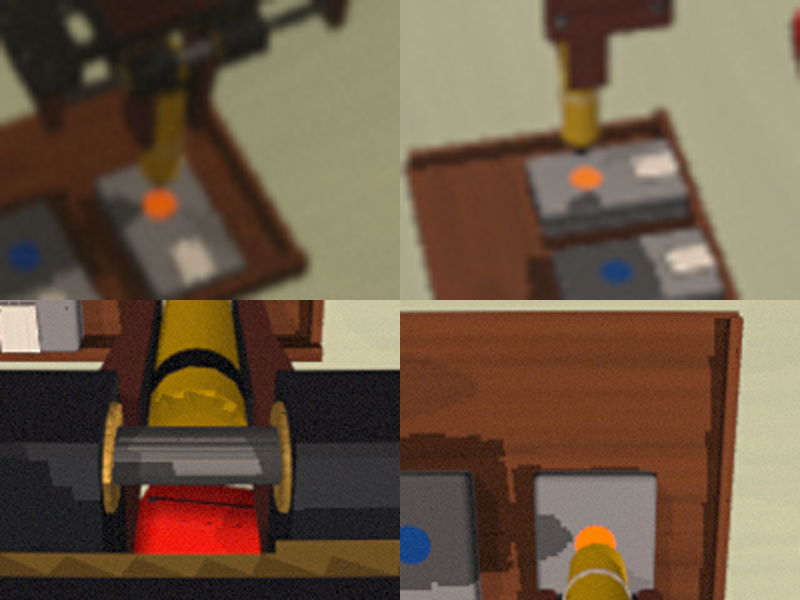

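Scene crop: the pen bottom is at (158,180), just above the orange dot at (160,204). Side crop: the nose is at (582,150), above the dot at (586,179). Next I'll check the lean numerically, by comparing the yellow body's centre line with the projected tool axis.

```bash
python3 - <<'E'
from h import *
o=manip.get_obs();p=o["position"];Rm=R.from_rotvec(o["ee_rot"]).as_matrix();print(p,Rm[:,2],o["force"])
for n,f,box in(("scene","s4.png",(262,165,290,200)),("side","d4.png",(240,165,262,195)),("wrist","w4.png",(220,195,300,290))):
    ci=manip.camera_info(n);hsv=cv2.cvtColor(cv2.imread("pics/"+f),cv2.COLOR_BGR2HSV)
    m=cv2.inRange(hsv,(19,110,50),(33,255,255));x0,y0,x1,y1=box
    ax=proj(ci,[p+Rm@[0,0,s] for s in np.linspace(-.051,.069,25)])
    out=[]
    for r in range(y0,y1,3):
        xs=np.nonzero(m[r,x0:x1])[0]
        if len(xs)>3:
            k=np.argsort(ax[:,1]);out.append((r,(xs.min()+xs.max())/2+x0,len(xs),round(float(np.interp(r,ax[k,1],ax[k,0])),1)))
    print(n,out)
    lo=cv2.inRange(hsv,(3,190,120),(17,255,255));mm=lo*0;bx={"scene":(265,190,290,210),"side":(240,188,265,205),"wrist":(230,170,280,205)}[n]
    mm[bx[1]:bx[3],bx[0]:bx[2]]=lo[bx[1]:bx[3],bx[0]:bx[2]];M=cv2.moments(mm,True);c=(M["m10"]/M["m00"],M["m01"]/M["m00"]);print("dot",np.round(c,1),M["m00"],onplane(ci,[c],.024)[0].round(4))
E
```

```text
[0.60329421 0.1031872  0.11404053] [-9.59713999e-05 -1.30539162e-05 -9.99999995e-01] [-0.3563395  -0.51104828  0.59664778]
scene [(168, np.float64(283.0), 4, 278.7), (180, np.float64(279.0), 5, 278.0), (183, np.float64(278.5), 6, 277.8), (186, np.float64(278.0), 5, 277.6), (189, np.float64(278.0), 5, 277.5), (192, np.float64(277.0), 7, 277.3), (195, np.float64(277.0), 5, 277.1)]
dot [276.4 200.2] 23.0 [0.604  0.1016 0.024 ]
side [(180, np.float64(250.5), 8, 251.7), (183, np.float64(251.0), 7, 251.8), (186, np.float64(250.5), 8, 251.9)]
dot [251.7 195.2] 11.0 [0.6029 0.1067 0.024 ]
wrist [(195, np.float64(254.0), 19, 254.4), (198, np.float64(254.0), 23, 254.4), (201, np.float64(254.0), 27, 254.4), (204, np.float64(254.5), 22, 254.4), (207, np.float64(254.5), 18, 254.5), (210, np.float64(254.0), 23, 254.5), (213, np.float64(254.0), 27, 254.5), (216, np.float64(253.5), 30, 254.5), (219, np.float64(254.0), 31, 254.5), (222, np.float64(254.0), 33, 254.5), (225, np.float64(254.5), 34, 254.5), (228, np.float64(254.0), 35, 254.6), (231, np.float64(254.5), 36, 254.6), (234, np.float64(254.0), 37, 254.6), (237, np.float64(254.0), 37, 254.6), (240, np.float64(254.0), 39, 254.6), (243, np.float64(254.0), 39, 254.6), (246, np.float64(254.0), 22, 254.6), (249, np.float64(254.0), 12, 254.7), (252, np.float64(254.5), 5, 254.7), (255, np.float64(254.5), 22, 254.7), (258, np.float64(253.5), 32, 254.7), (261, np.float64(254.0), 39, 254.7), (264, np.float64(253.5), 42, 254.7), (267, np.float64(253.5), 46, 254.7), (270, np.float64(254.0), 47, 254.8), (273, np.float64(263.0), 49, 254.8), (276, np.float64(264.0), 53, 254.8), (279, np.float64(263.0), 52, 254.8), (282, np.float64(264.5), 54, 254.8)]
dot [252.7 188.3] 152.0 [0.5987 0.102  0.024 ]
```

Lean is negligible: in the stand, the cap and lower body triangulated within 0.5 mm of each other in x and y. The tip is centred over the dot. I'll take a force baseline, then descend; contact is expected at TCP z≈0.093 and half-press at ≈0.089.

```bash
cat >> h.py <<'E'
def avg(n=10):
    F=[];P=[]
    for _ in range(n):
        manip.snapshot("side");o=manip.get_obs();F.append(o["force"]);P.append(o["position"])
    print("F",np.mean(F,0).round(2),"sd",np.std(F,0).round(2),"P",np.mean(P,0).round(4),"t",o["time_s"])
E
python3 -c "
from h import *
avg(14)"
```

```text
F [ 0.23 -0.06 -0.51] sd [0.61 0.42 0.63] P [0.6034 0.1038 0.1143] t 14.6
```

Request:
drive_tool([
  [[0, 0, 0], [-1, 0, 5], 0],
  [[0, 0, 0], [-1, 0, 10], 0],
  [[0, 0, 0], [-1, 0, 14], 0],
  [[0, 0, 0], [-1, 0, 17], 0],
  [[0, 0, 0], [-1, 0, 19], 0],
])

```text
time_s: 15.1
position: [0.6041, 0.1038, 0.0944]
ee_rot: [-0.111, -3.139, 0.0]
force: [-0.2, 0.7, -0.2]
finger_gap: 0.0215
grip_force: 30.0
```

```bash
python3 -c "
from h import *
avg(14)"
```

```text
F [-0.1  -0.04 -0.78] sd [0.45 0.49 0.46] P [0.6043 0.1038 0.095 ] t 15.8
```

Request:
drive_tool([
  [[0, 0, 0], [0, 0, 1], 0],
  [[0, 0, 0], [0, 0, 2], 0],
  [[0, 0, 0], [0, 0, 3], 0],
  [[0, 0, 0], [0, 0, 4], 0],
  [[0, 0, 0], [0, 0, 4], 0],
])

```text
time_s: 16.3
position: [0.6044, 0.1038, 0.0911]
ee_rot: [0.111, 3.139, 0.0]
force: [-0.9, -0.3, 1.7]
finger_gap: 0.0211
grip_force: 30.0
```

```bash
python3 -c "
from h import *
avg(14)"
```

```text
F [ 0.03 -0.03  1.21] sd [0.51 0.42 0.43] P [0.6044 0.1038 0.0911] t 17.0
```

Request:
drive_tool([
  [[0, 0, 0], [0, 0, 0.5], 0],
  [[0, 0, 0], [0, 0, 1], 0],
  [[0, 0, 0], [0, 0, 1.5], 0],
  [[0, 0, 0], [0, 0, 2], 0],
  [[0, 0, 0], [0, 0, 2], 0],
])

```text
time_s: 17.5
position: [0.6043, 0.1038, 0.089]
ee_rot: [-0.111, -3.14, 0.0]
force: [0.3, -0.1, 1.2]
finger_gap: 0.0213
grip_force: 30.0
```

```bash
python3 - <<'E'
from h import *
avg(20)
for n,box in(("scene",(190,165,310,255)),("side",(212,180,295,265))):
    ci,im=snap(n);hsv=cv2.cvtColor(im[:,:,::-1].copy(),cv2.COLOR_BGR2HSV)
    for c,lo,hi,s in(("orange",3,16,190),("blue",100,125,130),("green",45,80,130)):
        m=cv2.inRange(hsv,(lo,s,90),(hi,255,255));mm=m*0;x0,y0,x1,y1=box;mm[y0:y1,x0:x1]=m[y0:y1,x0:x1]
        k,l,st,ce=cv2.connectedComponentsWithStats(mm)
        if k<2: print(c,"none");continue
        i=1+np.argmax(st[1:,4])
        P=onplane(ci,ce[i],.024)[0];d=P[:2]-[.4937,.029];print(n,c,st[i,4],"uv",[round(d[0]*.9975-d[1]*.0712,4),round(d[0]*.0712+d[1]*.9975,4)])
E
```

```text
F [0.04 0.12 1.92] sd [0.43 0.51 0.41] P [0.6044 0.1038 0.089 ] t 18.5
scene orange 14 uv [np.float64(0.2599), np.float64(0.0559)]
blue none
green none
side orange 6 uv [np.float64(0.1028), np.float64(0.0831)]
side blue 18 uv [np.float64(0.1035), np.float64(0.0027)]
green none
```

```bash
python3 -c "
from h import *
print(manip.job_done())"
```

```text
the job is handed in; nothing more can be done
None
```

I handed the job in at about 18.6 s, with the pen still held upright on the orange dot and its nose about half way in (roughly 4 mm by height, 4.5 mm by force). Before I took the pen, all three cases measured flush against the back lip in one row. In the last check the cameras could no longer see every dot, but nothing had touched the other two cases in between.

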